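# Hang the parts basket on the drip stand

## Task

With a fingertip, swing the wire basket's folded handle up until it stands upright, the basket staying on the desk; then take the basket by the handle's red grip, carry it over and hang it on the twin hook of the drip stand, pressing the handle down past both brass spring keepers until it is seated in both hooks and the keepers have snapped shut above it. The hooks are light: load them with less than 25 N, feel for them rather than ramming, and never let the basket drop. Keep the basket near level so that the heatsink stays in it, do not knock the stand with the gripper, and leave everything else where it is.

Things in the scene. Friction and masses are not known exactly. Their poses are not given: they have to be found in the camera images.
- basket: Open wire-mesh parts basket, 110 (x) x 120 (y) x 55 mm high, about 0.3 kg, loose on the desk. Origin: centre of its underside, z up. Its U-shaped wire bail pivots on both y sides at x = 0, 48 mm above the underside. Folded, the bail lies nearly level towards the basket's -x side, its cross bar 50 mm outside the wall and free underneath; upright, the bar is 153 mm above the underside.
- bail (a joint): Bail angle relative to the basket: 0 level towards the basket's -x side, 1.57 straight up, more leans on to +x (stop at 2.9). Starts at 0.05 to 0.30. Arms 105 mm long at y = +-66 mm. The hinge has friction (0.03 N m): the bail stays where it is left; under 1.5 N at the bar swings it.
- bail_grip (a point): Centre of the red grip sleeve, 12 mm thick, 36 mm long, in the middle of the bail's cross bar (6 mm wire). Its y axis runs along the bar; with the bail at 0 its axes are those of the basket.
- heatsink: Black finned heatsink, 40 x 60 x 27 mm, 0.09 kg, lying loose in the basket. Origin: centre of its underside.
- stand: Drip stand fixed to the desk. Origin: on the desk straight below the middle between its two hook seats, z up. Two prongs (8 mm wire) at y = +-33 mm run from the mast towards -x and end in upturned hooks with seats at x = 0; the bail's bar must lie in both, along the stand's y. Seat height varies and is not reported: a seated bar's centre is 185 to 215 mm up. See it or feel for it.
- mast_foot (a point): Foot of the stand's telescopic mast on the desk, at the stand's x = +90 mm, y = 0; foot plate 100 x 110 x 10 mm. The prongs' undersides are 11 mm below a seated bar's centre, the tips 33 mm above it. Bring the basket in from the stand's -x side: bar over the tips, basket rim (97 mm below the upright bar) under the prongs; at 261 mm the bar suits every hook height.
- left_seat_below (a point): Point of the desk straight below the left hook's seat (stand's x = 0, y = +33 mm). Hook throat in the stand's x: the tip's wire at -14 mm, the back wire at +13 mm, clear width 19 mm; the tips flare outwards from 22 to 33 mm above a seated bar's centre.
- keeper_left (a joint): Brass spring keeper of the left (+y) hook: 17 mm flap hinged at the stand's x = +11 mm, 22 mm above a seated bar's centre. 0 shut (level across the throat), to 1.4 pressed down; springs shut above a bar that is down in the seat. The bar (6 mm) first touches it 27 mm above its seat; the basket resting on top holds it open by roughly 0.1 to 0.3.
- keeper_right (a joint): The same keeper on the right (-y) hook. The bar passes both most easily 3 mm towards the tips (stand's x = -3 mm). About 9 to 14 N on the bar, basket weight (about 4 N) included, push it past both; then the resistance drops until the bar meets the seats.
- solder_spool: Bystander: spool of solder, blue flanges, 56 mm wide, 42 mm high.
- flux_bottle: Bystander: small brown dropper bottle, 33 mm wide, 102 mm high.
- multimeter: Bystander: red hand meter lying on its back, 187 x 84 x 51 mm.
- small_transformer: Bystander: small mains transformer, 98 x 77 x 44 mm.
- tape_yellow: Bystander: roll of yellow tape lying flat, 65 mm wide, 18 mm high.
- driver_red: Bystander: red screwdriver lying down, 190 x 24 x 24 mm.
- die_grinder: Bystander: dark green die grinder lying down, 209 x 42 x 43 mm.
Things that resemble listed ones, but are neither listed nor needed, are in the scene too. Of the things that look like the heatsink, the largest one is meant.

How it is judged (in metres and radians):
On the way, in this order (a step that is already met when the one before it is completed fails the run):
1. the bail stands upright (1.30 to 1.85 rad) and the basket still stands on the desk (value of joint bail between 1.3 and 1.85 rad and height (world z) of basket below 0.006 m and angle between basket's own z axis and vertical below 0.1 rad), for 0.2 s.
2. the bail's cross bar, held in the gripper, presses both keepers down (beyond 0.5 rad), basket clear of the desk (value of joint each of keeper_left, keeper_right above 0.5 rad and contact force between basket and stand above 2 N and height (world z) of basket above 0.012 m and contact force between the fingers and basket above 0.5 N and x of bail_grip in the frame of stand between -0.013 and 0.013 m and y of bail_grip in the frame of stand between -0.014 and 0.014 m), for 0.02 s.
At the end, for the whole second after the job is handed in: The basket hangs at rest from the stand alone, over 12 mm clear of the desk, tilted under 0.35 rad; its bar is within 13 mm (x) and 14 mm (y) of mid-seats, both keepers shut over it (under 0.06 rad); the heatsink is in the basket; the gripper has let go (value of joint each of keeper_left, keeper_right below 0.06 rad and contact force between basket and stand above 1 N and height (world z) of basket above 0.012 m and angle between basket's own z axis and vertical below 0.35 rad and linear speed of basket below 0.05 m/s and distance between heatsink and basket below 0.07 m and x of bail_grip in the frame of stand between -0.013 and 0.013 m and y of bail_grip in the frame of stand between -0.014 and 0.014 m); the robot touches nothing.
It fails at once if the basket is lifted by a bail that is still folded, or drops: in the air and falling, touched by neither gripper nor stand ((value of joint bail below 1 rad and height (world z) of basket above 0.012 m) or (height (world z) of basket above 0.008 m and contact force between the fingers and basket below 0.01 N and contact force between basket and stand below 0.01 N and linear speed of basket above 0.2 m/s)).
It fails at once if basket and stand press on each other with more than 25 N (contact force between basket and stand above 25 N).
It fails at once if the gripper knocks the stand (over 8 N) (contact force between any of the fingers, the arm and stand above 8 N).
It fails at once if the basket is tipped more than 0.6 rad, or the heatsink falls out (angle between basket's own z axis and vertical above 0.6 rad or distance between heatsink and basket above 0.1 m).
It fails at once if a bystander is moved more than 30 mm (distance of any of solder_spool, flux_bottle, multimeter, small_transformer, tape_yellow, driver_red, die_grinder from where it was at the start of the episode above 0.03 m).
It also fails if it takes over 64 s, if anything falls off the work surface, if the arm or the gripper's body presses on something with over 40 N, if the wrist force passes 120 N, or if a joint passes its speed limit or range.

## Robot

A 6-joint arm with a two-finger parallel gripper is mounted at the origin on a cart in front of the work surface, level with it; the furniture and walls round the work are solid. World frame = base frame: x ahead of the robot, y to its left, z up, the work surface at z = 0. Lengths are in m, angles in degrees, forces in N, time in s.
With the tool pointing down it reaches from about 0.4 to 0.825 m from the base axis. Payload 7 kg.
Tool frame: the origin (TCP) lies at the very end of the fingers, on their centre line; the grasp point (between the pads) lies 19 mm behind it; z points along the fingers, y is the line along which they close (so a half turn about z gives the same grasp; the last joint's range is limited). The gripper opens to 88 mm and grips with 3 to 60 N. Pads are 19 mm wide; open, the fingers measure 130 mm over their backs; the gripper's body (78 mm by 193 mm) begins 47 mm behind the grasp point.
Start: joints at [16.507, 20.546, 0.682, 0, -70.136, -16.507], TCP at [0.675, -0, 0.227] pointing down, gripper open.
Joint ranges: [-176.03, 176.03], [-82.01, 121.73], [-58.28, 71.71], [-173.87, 95.51], [-174.79, -0.11], [-173.66, 173.66]. Speed limits (degrees/s): [136.94, 136.94, 172.46, 180, 180, 180].

## Interface

Orientations are given as a 3x3 rotation matrix whose columns are the frame's x, y, z axes.
In Python, from rig import manip gives the robot as it stands.
- The arm moves only by the shell command python3 -m inch 'ROWS'. ROWS is text: rows parted by semicolons, each of 7 numbers parted by spaces: the gripper's target within -1 to 1 (fully open at 1, half-way at 0, shut at -1), then the shift along the tool's x, y, z in mm, then the turn, a rotation vector about the tool's x, y, z in rad. A call has 1 to 20 rows; each row is the pose to reach, as a shift and turn from the pose commanded when the call began, along the tool's axes at that moment; what a row does not reach only later rows make up. A row lasts 1/10 s, in which the tool goes at most 50 mm and 8.59 degrees, less where a joint would pass 70% of its speed; a pose out of reach is approached as far as the arm can. A call with a gripper value outside its range is refused whole. The fingers move at their own pace and stop on an object; the grip force is fixed at half the most. Time passes only in rows, so rows that repeat a pose let the fingers close. It gives the time, the measured TCP pose, the force, the opening and the grip force at its end, in the units of the state.
- manip.sense(): the state, without advancing time (a new reading comes with each control period).
- manip.grab_frame(name): name is "scene" or "side" or "wrist"; returns the picture (420x560x3 uint8, blue, green, red); there is no depth.
- manip.calibration(name): a dict with "fx", "fy", "cx", "cy" (pixels), "view" (4x4, takes a point from world to camera coordinates). Camera axes: x right, y down, z forward; pixel columns grow to the right and rows downward; lengths in m; the calibration is good to about 2 mm. A picture is of the moment at which its call begins: read the wrist's pose just before it. calibration takes no time and is no camera call; for the wrist camera it gives the pose at the moment of the call.
- manip.finish_job(): hands the job in; it is judged then, once.
The state is a dict: "time_s": time; "qpos": joint angles; "joint_velocities": joint speeds; "effort": joint torques, N m; "tool_pos": TCP position; "tool_rot": TCP orientation; "ft_force": force on the tool from outside, world axes, zero at the start; "torque": the same for the moment, N m; "width": opening from 0.0 (shut) to 1.0 (fully open); "grasp_force": force on a finger pad.
Only numpy, scipy, OpenCV 4.12 (cv2) and the standard library are available. Lean on these libraries where they do the work, as an engineer would, in place of code of your own. Each camera call takes 0.05 s, during which the arm holds its last target. There are 200 camera calls.

## Working session

There is one attempt and no reset: what is moved stays moved. The work goes in short steps, Python scripts to look and compute and a shell command to move; the robot and the scene stay as the last step left them, time stands still between calls to the robot, and variables do not carry over. Pictures are saved under pics/ and viewed, at most 10 in all, crops included, and the job is handed in when it is done.

```bash
mkdir -p pics
cat > h.py <<'E'
import numpy as np, cv2
from rig import manip
def snap(n,f):
    c=manip.calibration(n); im=np.array(manip.grab_frame(n)); cv2.imwrite('pics/'+f+'.png',im); return im,c
def ray(c,u,v):
    V=np.array(c['view']); R=V[:3,:3]; o=-R.T@V[:3,3]
    d=R.T@np.array([(u-c['cx'])/c['fx'],(v-c['cy'])/c['fy'],1]); return o,d/np.linalg.norm(d)
def onz(c,u,v,z):
    o,d=ray(c,u,v); return o+d*(z-o[2])/d[2]
def tri(c1,p1,c2,p2):
    o1,d1=ray(c1,*p1);o2,d2=ray(c2,*p2)
    s=np.linalg.lstsq(np.c_[d1,-d2],o2-o1,rcond=None)[0]
    a=o1+s[0]*d1;b=o2+s[1]*d2; return (a+b)/2,np.linalg.norm(a-b)
def proj(c,P):
    V=np.array(c['view']); q=V[:3,:3]@np.array(P)+V[:3,3]; return np.array([c['fx']*q[0]/q[2]+c['cx'],c['fy']*q[1]/q[2]+c['cy']])
E
python3 - <<'E'
from h import *
a,c=snap('scene','s0');b,d=snap('side','d0')
for n in('scene','side','wrist'):
    k=manip.calibration(n);V=np.array(k['view']);print(n,k['fx'],-V[:3,:3].T@V[:3,3],V[2,:3])
s=manip.sense();print(s['time_s'],s['tool_pos'],s['tool_rot'],s['width'])
cv2.imwrite('pics/a.png',cv2.resize(a,(800,600)));cv2.imwrite('pics/b.png',cv2.resize(b,(800,600)))
E
```

```text
scene 408.596109342923 [0.27196774 0.60886341 0.84668099] [ 0.31730847 -0.61056206 -0.7256234 ]
side 442.4554957725598 [ 0.8700692  -1.11074831  0.93142725] [-0.20649123  0.80838293 -0.55125168]
wrist 322.27556563921183 [ 0.67358357 -0.08310465  0.38433499] [-4.16074401e-04  3.02925452e-01 -9.53014164e-01]
0.1 [ 6.74553402e-01 -4.16230860e-05  2.25722999e-01] [[-8.40006056e-05 -9.99998908e-01 -1.47514192e-03]
 [-9.99999985e-01  8.42237504e-05 -1.51208581e-04]
 [ 1.51332658e-04  1.47512920e-03 -9.99998901e-01]] 1.002399180538018
```

View pics/a.png

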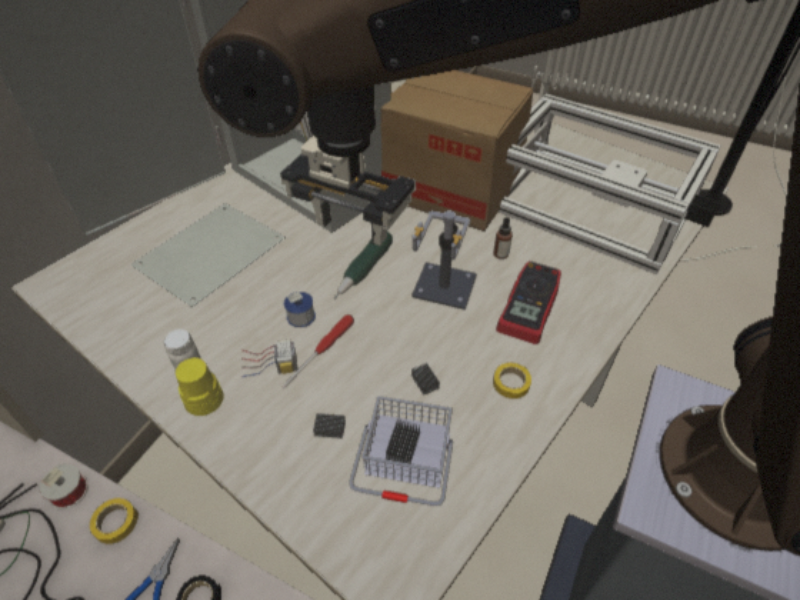

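View pics/b.png

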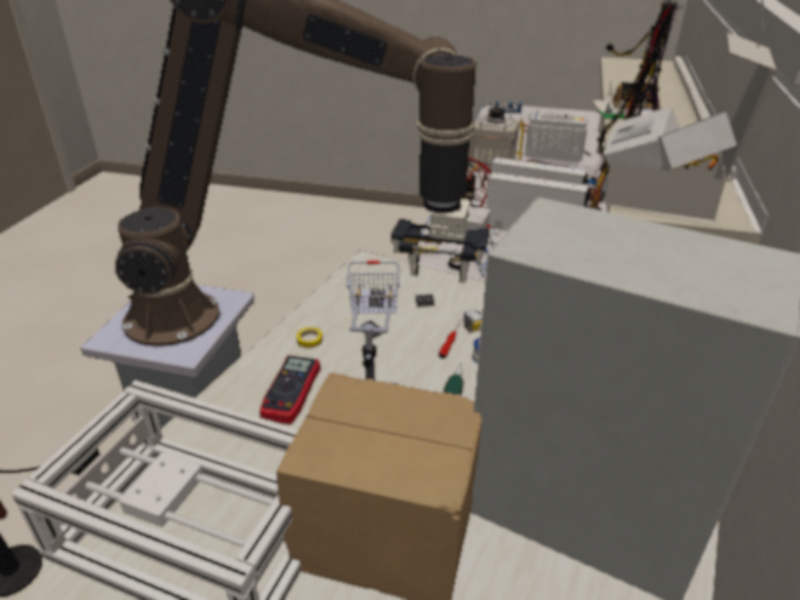

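The scene shows the basket at (405,445) with its red grip at (394,496), the heatsink inside at (403,440) and the stand's mast foot at (445,285). All are pixels of the enlarged 800x600 picture.

Possible mix-ups:
- **Heatsink:** two smaller ones lie at (329,425) and (425,378). The one in the basket is the largest.
- **Red grip:** the red screwdriver at (335,333).
- **Stand:** the black lamp pole at (760,110).

I choose the basket, its grip and the twin-hook stand, and check them in a crop.

Run:
```python
from h import *
a=cv2.imread('pics/s0.png');b=cv2.imread('pics/d0.png')
c=manip.calibration('scene');d=manip.calibration('side')
r=lambda im,x,y,w,h:cv2.resize(im[y:y+h,x:x+w],(400,300),interpolation=cv2.INTER_CUBIC)
cv2.imwrite('pics/c.png',np.vstack([np.hstack([r(a,270,135,100,75),r(a,230,270,120,90)]),np.hstack([r(b,220,200,80,60),r(b,225,175,80,60)])]))
def red(im,x0,x1,y0,y1):
    B,G,R=[im[y0:y1,x0:x1,i].astype(int) for i in range(3)];m=(R>130)&(G<90)&(B<90);v,u=np.nonzero(m);return u.mean()+x0,v.mean()+y0,len(u)
p=red(a,250,300,335,360);q=red(b,245,280,175,190);print(p,q)
print('grip',tri(c,p[:2],d,q[:2]))
for n,u,v,z in[('foot',445,289,.01),('grip',394,496,.06)]:print(n,onz(c,u*.7,v*.7,z))
```

```text
(np.float64(276.22105263157897), np.float64(347.0210526315789), 95) (np.float64(260.45454545454544), np.float64(183.36363636363637), 11)
grip (array([0.44136275, 0.29704189, 0.06076846]), np.float64(0.0005799246744382218))
foot [ 0.55916374 -0.14642123  0.01      ]
grip [0.44182755 0.29736051 0.06      ]
```

View pics/c.png

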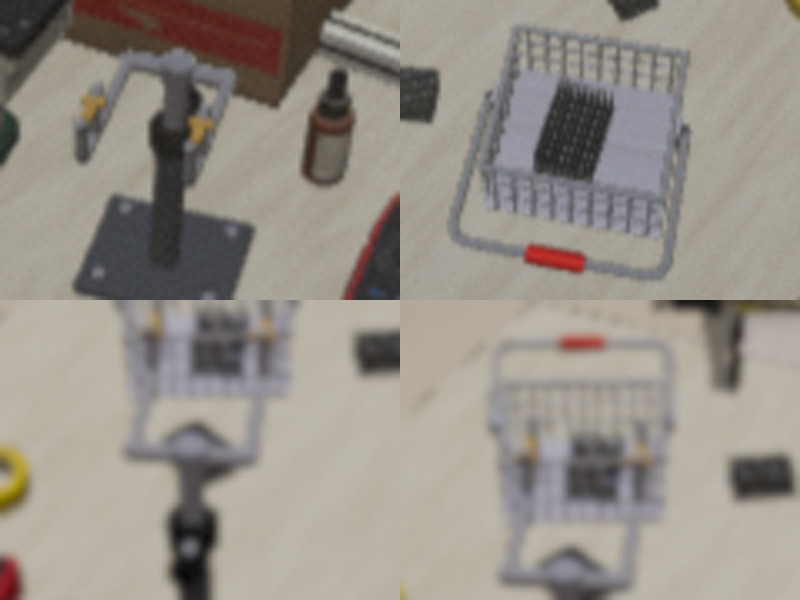

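The crop confirms the choice. The bail is folded towards the camera (world +y), and the prongs run from the mast towards the basket with brass keepers at crop (93,107) and (200,128). Next I triangulate these points.

Run:
```python
from h import *
a=cv2.imread('pics/s0.png');b=cv2.imread('pics/d0.png')
c=manip.calibration('scene');d=manip.calibration('side')
S=lambda u,v:(270+u/4,135+v/4); B=lambda u,v:(230+u/3.333,270+v/3.333)
D=lambda u,v:(220+u/5,200+v/5); E=lambda u,v:(225+u/5,175+v/5)
def brass(im,x0,x1,y0,y1):
    h=cv2.cvtColor(im[y0:y1,x0:x1],cv2.COLOR_BGR2HSV);m=(h[...,0]>12)&(h[...,0]<28)&(h[...,1]>110)&(h[...,2]>90)
    n,l,s,ce=cv2.connectedComponentsWithStats(m.astype(np.uint8),connectivity=8)
    return [(ce[i]+[x0,y0],s[i,4]) for i in range(1,n) if s[i,4]>3]
print(brass(a,282,335,150,180));print(brass(b,240,285,198,212))
print('kL',tri(c,S(93,107),d,E(642-400,459-300)));print('kR',tri(c,S(200,128),d,E(531-400,455-300)))
print('cross +',tri(c,S(128,55),d,E(630-400,578-300)),'-',tri(c,S(232,73),d,E(508-400,578-300)))
print('top',tri(c,S(180,60),d,E(570-400,560-300)))
pl=[onz(c,*S(*p),.01) for p in[(117,194),(256,230)]];print('plate back corners',pl)
print('foot mast',onz(c,*S(165,262),.01))
print('bolts',[onz(c,*S(*p),.01) for p in[(125,206),(231,231),(98,272),(208,297)]])
print('bar',[onz(c,*B(*p),.061) for p in[(52,235),(265,275),(127,256),(183,263)]])
print('rim',[onz(c,*B(*p),.055) for p in[(115,27),(287,50),(85,170),(262,197)]])
print('piv',[onz(c,*B(*p),.048) for p in[(90,95),(285,130)]])
```

```text
[(array([292.42105263, 161.42105263]), np.int32(19)), (array([319.04347826, 166.65217391]), np.int32(23))]
[]
kL (array([ 0.58700178, -0.0671832 ,  0.21076696]), np.float64(0.006751580321039817))
kR (array([ 0.52252678, -0.07861512,  0.21058135]), np.float64(0.006390032353963273))
cross + (array([ 0.60154192, -0.14953077,  0.18598096]), np.float64(0.007109673611979997)) - (array([ 0.53504511, -0.16435229,  0.18468138]), np.float64(0.005755237545653757))
top (array([ 0.56673687, -0.15109373,  0.19339089]), np.float64(0.007664919019183463))
plate back corners [array([ 0.62312268, -0.20063129,  0.01      ]), array([ 0.51710636, -0.21215549,  0.01      ])]
foot mast [ 0.56270109 -0.15259865  0.01      ]
bolts [array([ 0.61240567, -0.19170887,  0.01      ]), array([ 0.53286474, -0.20296361,  0.01      ]), array([ 0.60093101, -0.12202427,  0.01      ]), array([ 0.52207979, -0.13514497,  0.01      ])]
bar [array([0.502246  , 0.31313143, 0.061     ]), array([0.37741568, 0.2770406 , 0.061     ]), array([0.45563879, 0.30403651, 0.061     ]), array([0.42389758, 0.29262409, 0.061     ])]
rim [array([0.54130344, 0.16222896, 0.055     ]), array([0.42914098, 0.12538931, 0.055     ]), array([0.50726729, 0.26422791, 0.055     ]), array([0.40034924, 0.22992721, 0.055     ])]
piv [array([0.53300321, 0.2125577 , 0.048     ]), array([0.40741139, 0.17722184, 0.048     ])]
```

```bash
cat >> h.py <<'E'
from scipy.spatial.transform import Rotation as Ro
GRIP=np.array([.4414,.297,.0608]);PIV=np.array([.4702,.195,.048])
a=np.radians(16.2);e=np.array([np.sin(a),-np.cos(a),0]);bar=np.array([np.cos(a),np.sin(a),0]);Z=np.array([0,0,1.])
def Rz(z,y): z=z/np.linalg.norm(z); return np.c_[np.cross(y,z),y,z]
def goal(pos,R,base=None):
    s=manip.sense();P,Q=base or (np.array(s['tool_pos']),np.array(s['tool_rot']))
    return np.round(np.r_[Q.T@(np.array(pos)-P)*1000],1),np.round(Ro.from_matrix(Q.T@R).as_rotvec(),3)
d=(e-Z)/2**.5; n=(e+Z)/2**.5; RT=Rz(d,-bar)
E
python3 - <<'E'
from h import *
c=GRIP+12e-3*d-23.5e-3*n;p=c-.07*d
print(c,p,RT);print(goal(p+.08*Z,RT)); print('via',goal([.55,.2,.3],RT))
E
```

```text
[0.43913132 0.30480885 0.03569771] [0.42532197 0.35234096 0.08519518] [[ 0.1972765  -0.96029369  0.1972765 ]
 [-0.67903018 -0.27899111 -0.67903018]
 [ 0.70710678 -0.         -0.70710678]]
(array([-352.4,  249.2,   60.8]), array([ 0.112,  0.78 , -0.268]))
via (array([-200. ,  124.7,  -74.1]), array([ 0.112,  0.78 , -0.268]))
```

```bash
python3 -m inch '-1 -60 40 -40 0.02 0.13 -0.045;-1 -100 70 -74 0.04 0.26 -0.09;-1 -150 100 -74 0.056 0.39 -0.134;-1 -200 125 -60 0.075 0.52 -0.18;-1 -235 160 -40 0.094 0.65 -0.225;-1 -270 190 -10 0.112 0.78 -0.268;-1 -300 220 20 0.112 0.78 -0.268;-1 -330 240 40 0.112 0.78 -0.268;-1 -352 249 60 0.112 0.78 -0.268;-1 -352 249 60 0.112 0.78 -0.268;-1 -352 249 60 0.112 0.78 -0.268;-1 -352 249 60 0.112 0.78 -0.268'
python3 - <<'E'
from h import *
s=manip.sense();print(s['qpos'],s['tool_pos'],s['time_s'])
c=GRIP+12e-3*d-23.5e-3*n;p=c-.07*d
print(goal(p,RT),goal(c,RT))
E
```

```text
time_s: 1.3
tool_pos: [0.4257, 0.3522, 0.1659]
tool_rot: [[0.198, -0.96, 0.198], [-0.678, -0.28, -0.68], [0.708, 0.0, -0.706]]
ft_force: [-1.0, 0.1, 0.1]
width: 0.015
grasp_force: 0.0
[ 74.75073929  30.62317181 -15.34040615  21.82373864 -84.96423983
 -68.5885824 ] [0.42565865 0.35215068 0.16591759] 1.3
(array([-57.4,   0.3,  56.8]), array([-0.001, -0.002,  0.001])) (array([-57.5,   0.3, 126.8]), array([-0.001, -0.002,  0.001]))
```

```bash
python3 -m inch '-1 -20 0 20 0 0 0;-1 -40 0 40 0 0 0;-1 -57 0 57 0 0 0;-1 -57 0 57 0 0 0;-1 -57 0 75 0 0 0;-1 -57 0 95 0 0 0;-1 -57 0 110 0 0 0;-1 -57 0 120 0 0 0;-1 -57 0 127 0 0 0;-1 -57 0 127 0 0 0;-1 -57 0 127 0 0 0'
python3 - <<'E'
from h import *
a_,c=snap('scene','s1');b_,c2=snap('side','d1')
cv2.imwrite('pics/e.png',np.hstack([cv2.resize(a_[240:390,190:390],(400,300),interpolation=2),cv2.resize(b_[160:235,220:320],(400,300),interpolation=2)]))
# arc moves
s=manip.sense();P=np.array(s['tool_pos']);Q=np.array(s['tool_rot']);print(P,s['ft_force'])
for th in [.122,.3,.5,.7,.9,1.1,1.3,1.45,1.5,1.57]:
    B=PIV-.105*np.cos(th)*e+.105*np.sin(th)*Z
    print(th,*[goal(B+12e-3*d-k*n,RT,(P,Q))[0] for k in(.0235,.0155)])
E
```

```text
time_s: 2.4
tool_pos: [0.4403, 0.3051, 0.0371]
tool_rot: [[0.197, -0.96, 0.199], [-0.68, -0.279, -0.678], [0.707, -0.002, -0.708]]
ft_force: [-0.6, 0.3, 0.2]
width: 0.005
grasp_force: 0.0
[0.44008345 0.30527798 0.0369257 ] [ 0.68720605 -0.13969382 -1.37232342]
0.122 [0.5 1.8 2.3] [8.5 1.8 2.3]
0.3 [16.2  1.8 -7.9] [24.2  1.8 -7.9]
0.5 [ 35.6   1.8 -15.8] [ 43.6   1.8 -15.8]
0.7 [ 56.2   1.8 -19.7] [ 64.2   1.8 -19.7]
0.9 [ 77.1   1.8 -19.4] [ 85.1   1.8 -19.4]
1.1 [ 97.6   1.8 -14.9] [105.6   1.8 -14.9]
1.3 [116.8   1.8  -6.5] [124.8   1.8  -6.5]
1.45 [129.9   1.8   2.2] [137.9   1.8   2.2]
1.5 [134.    1.8   5.6] [142.    1.8   5.6]
1.57 [139.4   1.8  10.6] [147.4   1.8  10.6]
```

View pics/e.png

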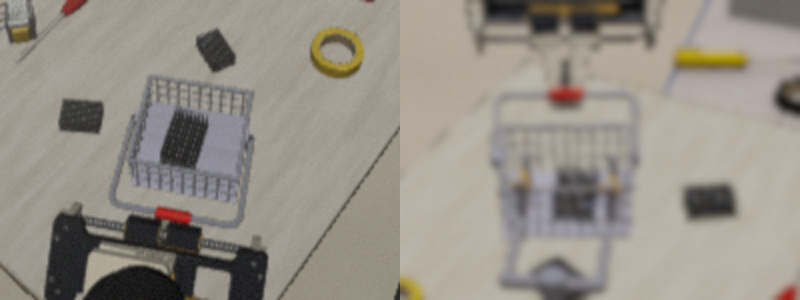

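The picture shows the fingertips under the red grip and centred on it, at crop (172,215) in the left half. Now I swing the bail up along the arc.

```bash
python3 -m inch '-1 4 0 2 0 0 0;-1 8 0 2 0 0 0;-1 16 0 -3 0 0 0;-1 24 0 -8 0 0 0;-1 34 0 -12 0 0 0;-1 44 0 -16 0 0 0;-1 54 0 -18 0 0 0;-1 64 0 -20 0 0 0;-1 75 0 -20 0 0 0;-1 85 0 -19 0 0 0;-1 95 0 -17 0 0 0;-1 105 0 -15 0 0 0;-1 115 0 -11 0 0 0;-1 125 0 -6 0 0 0;-1 130 0 -3 0 0 0;-1 134 0 0 0 0 0;-1 138 0 3 0 0 0;-1 140 0 4 0 0 0;-1 140 0 4 0 0 0;-1 140 0 4 0 0 0'
python3 - <<'E'
from h import *
a_,c=snap('scene','s2');b_,c2=snap('side','d2')
cv2.imwrite('pics/f.png',np.hstack([cv2.resize(a_[240:390,190:390],(400,300),interpolation=2),cv2.resize(b_[130:235,220:360],(400,300),interpolation=2)]))
def red(im,x0,x1,y0,y1):
    B,G,R=[im[y0:y1,x0:x1,i].astype(int) for i in range(3)];m=((R>110)&(G<80)&(B<80)).astype(np.uint8)
    n,l,s,ce=cv2.connectedComponentsWithStats(m);k=1+s[1:,4].argmax();return ce[k]+[x0,y0],s[k]
p=red(a_,220,350,230,370);q=red(b_,235,290,140,200);print(p,q,tri(c,p[0],c2,q[0]))
s=manip.sense();print(s['tool_pos'],s['ft_force'],s['time_s'])
E
```

```text
time_s: 4.5
tool_pos: [0.4683, 0.2068, 0.1326]
tool_rot: [[0.197, -0.96, 0.198], [-0.679, -0.279, -0.679], [0.707, -0.001, -0.707]]
ft_force: [0.2, -0.1, -0.2]
width: 0.006
grasp_force: 0.0
(array([229.775     , 237.36666667]), array([  1,   0,  20,  18, 120], dtype=int32)) (array([260.25, 174.35]), array([21, 32,  9,  5, 20], dtype=int32)) (array([0.540798  , 0.17439315, 0.19947543]), np.float64(0.12155578459283956))
[0.46828298 0.20688013 0.13257273] [-0.49775961  0.44843997  0.12318607] 4.6
```

View pics/f.png

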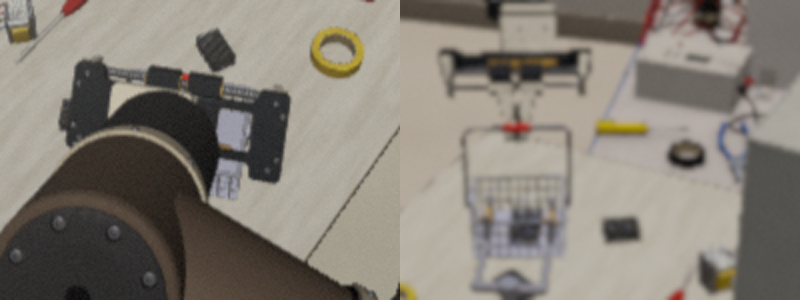

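The bail now stands upright, with the grip at side-crop (516,128), and the basket has not moved. I back off, go up and turn the tool vertical with its closing axis across the bar.

```bash
python3 -m inch '-1 -10 0 -10 0 0 0;-1 -25 0 -25 0 0 0;-1 -40 0 -45 0 0 0;-1 -30 0 -70 0 0 0;-1 -15 0 -95 0 0 0;-1 15 0 -130 0 0 0;-1 15 0 -130 0 0 0;-1 15 0 -130 0 0 0'
python3 - <<'E'
from h import *
R=Rz(-Z,e)
s=manip.sense();print(s['tool_pos'],s['qpos'],Rz(-Z,e),goal([.45,.26,.27],R),goal([.45,.26,.27],Rz(-Z,-e)))
E
```

```text
time_s: 5.4
tool_pos: [0.4453, 0.2861, 0.2358]
tool_rot: [[0.197, -0.96, 0.199], [-0.681, -0.28, -0.677], [0.705, -0.002, -0.709]]
ft_force: [0.1, 0.0, -0.7]
width: 0.004
grasp_force: 0.0
[0.4452904  0.28607544 0.23581001] [ 71.15929775  22.86768081 -18.73053275  24.04021898 -87.722863
 -64.61132038] [[ 0.96029369  0.27899111 -0.        ]
 [ 0.27899111 -0.96029369 -0.        ]
 [-0.          0.         -1.        ]] (array([42.8,  2.7, -5.6]), array([ 0.61 , -0.614, -1.483])) (array([42.8,  2.7, -5.6]), array([-0.614, -0.61 ,  1.483]))
```

```bash
python3 -m inch '1 10 1 -2 0.053 -0.053 -0.13;1 20 2 -4 0.106 -0.107 -0.258;1 40 3 -6 0.16 -0.16 -0.387;1 43 3 -6 0.212 -0.214 -0.516;1 43 3 -6 0.265 -0.267 -0.645;1 43 3 -6 0.318 -0.32 -0.774;1 43 3 -6 0.371 -0.374 -0.903;1 43 3 -6 0.424 -0.427 -1.03;1 43 3 -6 0.477 -0.48 -1.16;1 43 3 -6 0.53 -0.534 -1.29;1 43 3 -6 0.58 -0.587 -1.42;1 43 3 -6 0.61 -0.614 -1.483;1 43 3 -6 0.61 -0.614 -1.483;1 43 3 -6 0.61 -0.614 -1.483;1 43 3 -6 0.61 -0.614 -1.483'
python3 - <<'E'
from h import *
s=manip.sense();print(s['qpos'])
w,c=snap('wrist','w3');b_,c2=snap('side','d3')
cv2.imwrite('pics/g.png',np.hstack([cv2.resize(w,(400,300)),cv2.resize(b_[130:235,220:360],(400,300),interpolation=2)]))
def red(im,x0,x1,y0,y1):
    B,G,R=[im[y0:y1,x0:x1,i].astype(int) for i in range(3)];m=((R>110)&(G<80)&(B<80)).astype(np.uint8)
    n,l,s,ce=cv2.connectedComponentsWithStats(m);k=1+s[1:,4].argmax();return ce[k]+[x0,y0],s[k],np.argwhere(l==k)[:,::-1]+[x0,y0]
p=red(w,0,560,0,420);q=red(b_,235,290,140,200);print(p[:2],q[:2])
g=tri(c,p[0],c2,q[0]);print(g, onz(c,*p[0],.152),onz(c,*p[0],.148))
(cx,cy),wh,an=cv2.minAreaRect(p[2].astype(np.float32));print(wh,an)
vx,vy,x0,y0=cv2.fitLine(p[2].astype(np.float32),cv2.DIST_L2,0,.01,.01).ravel()
A,B=[onz(c,x0+k*vx,y0+k*vy,.151) for k in(-15,15)];print('bar yaw',np.degrees(np.arctan2(*(B-A)[1::-1])))
R=Rz(-Z,e)
print(goal(g[0],R))
E
```

```text
time_s: 6.9
tool_pos: [0.4494, 0.2587, 0.2691]
tool_rot: [[0.961, 0.278, -0.001], [0.278, -0.961, -0.005], [-0.002, 0.004, -1.0]]
ft_force: [0.3, -0.4, 0.5]
width: 0.999
grasp_force: 0.0
[ 51.72398361   4.28528102 -14.8511696    0.12237515 -71.10281289
  54.35252974]
(array([516.30656371,  17.18069498]), array([ 472,    0,   79,   40, 1295], dtype=int32)) (array([261.1, 174.8]), array([22, 34,  8,  2, 10], dtype=int32))
(array([0.55429985, 0.14253444, 0.21357546]), np.float64(0.12194279125759121)) [0.63892247 0.1244858  0.152     ] [0.64054008 0.12220563 0.148     ]
(83.44156646728516, 19.776735305786133) 28.300758361816406
bar yaw -94.37509178750904
(array([ 68.4, 140.9,  56.2]), array([ 0.003,  0.002, -0.   ]))
```

View pics/g.png

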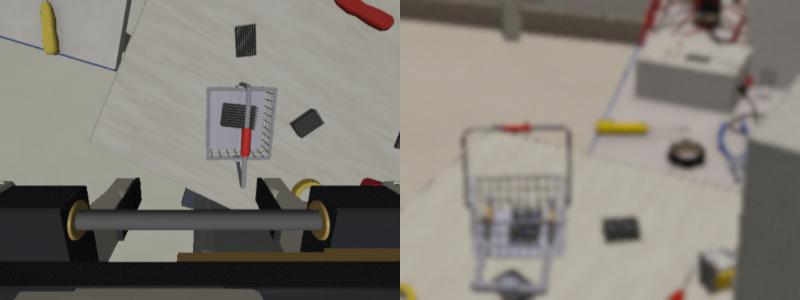

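The wrist view shows the upright grip at about (344,199) in full pixels. The mask had picked the screwdriver instead, so I restrict it.

```bash
cat >> h.py <<'E'
def red(im,x0,x1,y0,y1,t=110):
    B,G,R=[im[y0:y1,x0:x1,i].astype(int) for i in range(3)];m=((R>t)&(G<.6*R)&(B<.6*R)).astype(np.uint8)
    n,l,s,ce=cv2.connectedComponentsWithStats(m);k=1+s[1:,4].argmax();return ce[k]+[x0,y0],s[k],np.argwhere(l==k)[:,::-1]+[x0,y0]
E
python3 - <<'E'
from h import *
w=cv2.imread('pics/w3.png');b_=cv2.imread('pics/d3.png');c=manip.calibration('wrist');c2=manip.calibration('side')
p=red(w,320,370,160,240);q=red(b_,235,290,165,185);print(p[:2],q[:2])
g=tri(c,p[0],c2,q[0]);print(g, onz(c,*p[0],.152))
vx,vy,x0,y0=cv2.fitLine(p[2].astype(np.float32),cv2.DIST_L2,0,.01,.01).ravel()
A,B=[onz(c,x0+k*vx,y0+k*vy,.152) for k in(-15,15)];print('bar yaw',np.degrees(np.arctan2(*(B-A)[1::-1])))
R=Rz(-Z,e);G=onz(c,*p[0],.152);print((G-PIV)@e,(G-PIV)@bar)
print(goal(G-.019*Z,R))
E
```

```text
(array([343.97736626, 198.82098765]), array([ 17,  19,  15,  40, 486], dtype=int32)) (array([260.5, 174.5]), array([22,  9,  8,  2, 16], dtype=int32))
(array([0.46993198, 0.20322249, 0.15576649]), np.float64(0.002450493465731566)) [0.46788057 0.20186715 0.152     ]
bar yaw 15.568877407496949
-0.007241581927342163 -0.0003114589498843857
(array([  2.1,  59.5, 136.7]), array([ 0.003,  0.002, -0.   ]))
```

```bash
python3 -m inch '1 1 25 20 0 0 0;1 2 50 40 0 0 0;1 2 59.5 60 0 0 0;1 2 59.5 80 0 0 0;1 2 59.5 100 0 0 0;1 2 59.5 120 0 0 0;1 2 59.5 130 0 0 0;1 2 59.5 136 0 0 0;1 2 59.5 136 0 0 0;-1 2 59.5 136 0 0 0;-1 2 59.5 136 0 0 0;-1 2 59.5 136 0 0 0;-1 2 59.5 136 0 0 0;-1 2 59.5 136 0 0 0;-1 2 59.5 136 0 0 0;-1 2 59.5 136 0 0 0;-1 2 59.5 136 0 0 0'
python3 - <<'E'
from h import *
s=manip.sense();print(s['torque'],s['ft_force'])
E
```

```text
time_s: 8.7
tool_pos: [0.4683, 0.2018, 0.134]
tool_rot: [[0.96, 0.279, -0.001], [0.279, -0.96, -0.003], [-0.002, 0.003, -1.0]]
ft_force: [0.5, 0.4, -0.5]
width: 0.334
grasp_force: 0.0
[-0.12467309 -0.02358484  0.00881595] [ 0.53255455  0.42159273 -0.52708237]
```

```bash
python3 -m inch '-1 0 0 0 0 0 0;-1 0 0 0 0 0 0;-1 0 0 0 0 0 0;-1 0 0 0 0 0 0;-1 0 0 0 0 0 0;-1 0 0 0 0 0 0;-1 0 0 0 0 0 0'; python3 -m inch '-1 0 0 -3 0 0 0;-1 0 0 -8 0 0 0;-1 0 0 -15 0 0 0;-1 0 0 -25 0 0 0;-1 0 0 -25 0 0 0;-1 0 0 -25 0 0 0'
python3 - <<'E'
from h import *
b_,c2=snap('side','d4');w,c=snap('wrist','w4')
s=manip.sense();print(s['torque'],s['ft_force'],s['width'])
cv2.imwrite('pics/i.png',np.hstack([cv2.resize(w,(400,300)),cv2.resize(b_[115:235,220:380],(400,300),interpolation=2)]))
E
```

```text
time_s: 9.4
tool_pos: [0.4683, 0.2018, 0.1339]
tool_rot: [[0.96, 0.279, -0.001], [0.279, -0.96, -0.003], [-0.002, 0.003, -1.0]]
ft_force: [-0.4, -0.2, -0.8]
width: 0.115
grasp_force: 30.0
time_s: 10.0
tool_pos: [0.4685, 0.2021, 0.1594]
tool_rot: [[0.96, 0.279, 0.0], [0.279, -0.96, -0.002], [-0.0, 0.002, -1.0]]
ft_force: [0.4, 0.1, -5.1]
width: 0.116
grasp_force: 30.0
[-0.09221167  0.13190136 -0.07426993] [ 0.28194418 -0.57682336 -4.55071202] 0.11365800408745158
```

View pics/i.png

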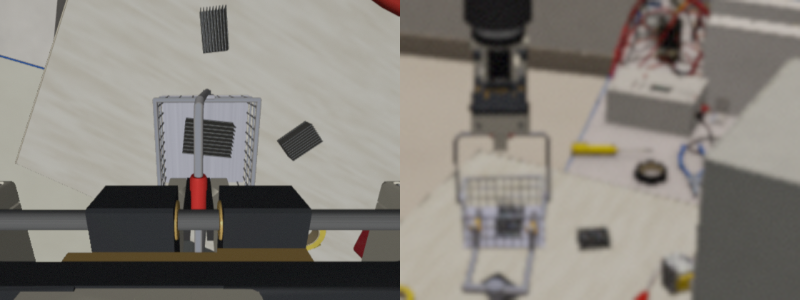

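The basket hangs level in the grip at about 4.5 N, and the heatsink is inside at wrist-crop (208,138). I carry it to a pose short of the hooks and look from there.

```bash
cat >> h.py <<'E'
SY=np.radians(9.2);O=np.array([.553,-.072,0])
def stand(x,z,O=O,SY=SY): # tcp with bar at stand x, bar height z
    sx=np.array([np.sin(SY),-np.cos(SY),0]); return O+sx*x+(z-.019)*Z, Rz(-Z,sx)
E
python3 - <<'E'
from h import *
print(goal(*stand(-.13,.27)))
E
```

```text
(array([ 21. , 157.8, -91.9]), array([0.003, 0.002, 0.122]))
```

```bash
python3 -m inch '-1 0 0 -8 0 0 0;-1 0 0 -20 0 0 0;-1 0 0 -35 0 0 0;-1 0 3 -50 0 0 0;-1 1 10 -65 0 0 0.01;-1 3 20 -78 0 0 0.02;-1 5 35 -87 0 0 0.035;-1 7 52 -92 0 0 0.05;-1 9 70 -92 0 0 0.065;-1 12 88 -92 0 0 0.08;-1 15 106 -92 0 0 0.095;-1 17 122 -92 0 0 0.107;-1 19 136 -92 0 0 0.115;-1 20 147 -92 0 0 0.12;-1 21 154 -92 0 0 0.122;-1 21 158 -92 0 0 0.122;-1 21 158 -92 0 0 0.122;-1 21 158 -92 0 0 0.122;-1 21 158 -92 0 0 0.122'
python3 - <<'E'
from h import *
w,c=snap('wrist','w5');a_,cs=snap('scene','s5');b_,cd=snap('side','d5')
np.save('w5.npy',c,allow_pickle=True)
s=manip.sense();print(s['tool_pos'],s['ft_force'],s['width'],s['qpos'])
cv2.imwrite('pics/j.png',np.hstack([cv2.resize(w[150:420,350:560],(400,514),interpolation=2),cv2.resize(a_[100:228,230:330],(400,514),interpolation=2)]))
E
```

```text
time_s: 12.0
tool_pos: [0.5324, 0.0567, 0.2514]
tool_rot: [[0.987, 0.16, -0.001], [0.16, -0.987, -0.003], [-0.001, 0.003, -1.0]]
ft_force: [0.1, -0.8, -4.9]
width: 0.112
grasp_force: 30.0
[0.53244166 0.05662121 0.25137466] [-0.29132367  0.54312934 -4.25460544] 0.11188504836499588 [ 27.15681503   6.47999531 -14.70944917   0.13679688 -68.92078784
  72.01630879]
```

View pics/j.png

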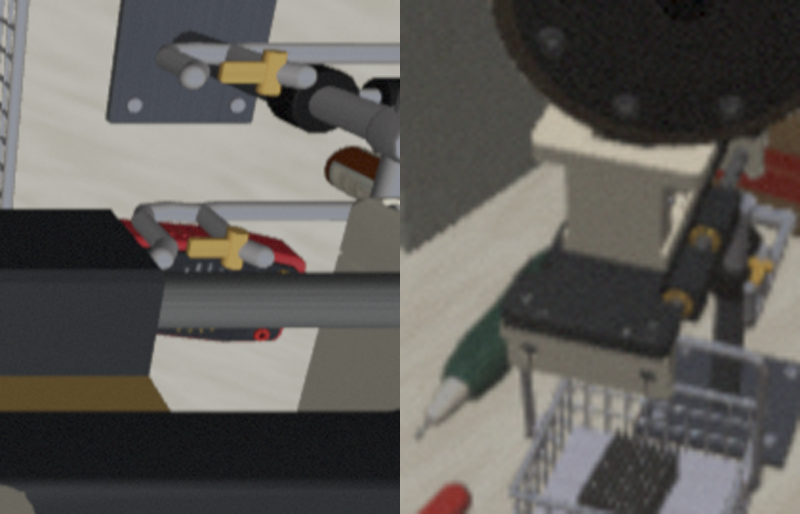

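The wrist view shows the hooks clearly: tip ends at crop (195,75) and (163,257), keeper hinges at (268,72) and (236,247). The 66 mm spacing between the pairs gives the height.

Run:
```python
from h import *
from scipy.optimize import brentq
c=np.load('w5.npy',allow_pickle=True).item()
W=lambda u,v:(350+u/1.905,150+v/1.905)
for n,l,r in[('tip',(195,76),(163,257)),('hinge',(268,72),(236,247)),('back',(303,77),(262,256)),('keepL-end',(223,73),(192,248)),('prong',(380,53),(352,210))]:
    f=lambda z:np.linalg.norm((onz(c,*W(*l),z)-onz(c,*W(*r),z))[:2])-.066
    z=brentq(f,.05,.35);
    L,R=onz(c,*W(*l),z),onz(c,*W(*r),z);v=L-R
    print(n,round(z,4),L,R,(L+R)/2,np.degrees(np.arctan2(v[1],v[0])))
for zs in(.188,.192,.196):
    for n,l,r,dz in[('tip',(195,76),(163,257),.033),('hinge',(268,72),(236,247),.022),('kend',(223,73),(192,248),.022)]:
        L,R=onz(c,*W(*l),zs+dz),onz(c,*W(*r),zs+dz);v=L-R;m=(L+R)/2-O;sx=stand(0,.1)[1][:,1];sy=stand(0,.1)[1][:,0]
        print(zs,n,'x',m@sx,'y',m@sy,np.linalg.norm(v),np.degrees(np.arctan2(v[1],v[0])))
```

```text
tip 0.2189 [ 0.58128873 -0.04435541  0.21888769] [ 0.51606593 -0.05445422  0.21888769] [ 0.54867733 -0.04940481  0.21888769] 8.801533681568587
hinge 0.2109 [ 0.5852033  -0.07274826  0.21094178] [ 0.52031034 -0.08478589  0.21094178] [ 0.55275682 -0.07876707  0.21094178] 10.508899763918784
back 0.2168 [ 0.58623604 -0.08038235  0.21682675] [ 0.52104056 -0.09065609  0.21682675] [ 0.5536383  -0.08551922  0.21682675] 8.955233228513027
keepL-end 0.2111 [ 0.58249094 -0.05792817  0.21106556] [ 0.51740741 -0.06888874  0.21106556] [ 0.54994918 -0.06340846  0.21106556] 9.559355291072437
prong 0.1822 [ 0.59508986 -0.13261524  0.1821797 ] [ 0.53100226 -0.14838799  0.1821797 ] [ 0.56304606 -0.14050161  0.1821797 ] 13.826406439336736
0.188 tip x -0.02418140826186603 y 0.0002540014972456256 0.06527006231596655 8.80153368156859
0.188 hinge x 0.0072890084118031485 y -0.0017140285799621777 0.06631244709604094 10.508899763918754
0.188 kend x -0.008318989120475883 y -0.0020834938883281993 0.06635373106699229 9.559355291072471
0.192 tip x -0.02642684290714601 y 0.0019744312033225953 0.06388780946843348 8.801533681568586
0.192 hinge x 0.00453736121788219 y -4.8895017569745394e-05 0.06498540351889542 10.508899763918786
0.192 kend x -0.010758289330016763 y -0.00041096659239242805 0.06502586131571385 9.559355291072434
0.196 tip x -0.02867227755242597 y 0.003694860909399675 0.06250555662090031 8.801533681568571
0.196 hinge x 0.0017857140239611962 y 0.0016162385448224678 0.06365835994174993 10.50889976391877
0.196 kend x -0.01319758953955763 y 0.0012615607035433407 0.06369799156443519 9.559355291072452
```

```bash
sed -i 's/^SY=.*/SY=np.radians(9.6);O=np.array([.5514,-.0695,0])/' h.py
python3 - <<'E'
from h import *
print(goal(*stand(-.003,.255)))
E
```

```text
(array([ -1.5, 124.5,  15.7]), array([ 0.003,  0.001, -0.007]))
```

```bash
python3 -m inch '-1 0 4 4 0 0 0;-1 0 10 9 0 0 -0.003;-1 0 18 14 0 0 -0.007;-1 -1 28 16 0 0 -0.007;-1 -1 40 16 0 0 -0.007;-1 -1 52 16 0 0 -0.007;-1 -1 64 16 0 0 -0.007;-1 -1 76 16 0 0 -0.007;-1 -1 87 16 0 0 -0.007;-1 -1 97 16 0 0 -0.007;-1 -1 106 16 0 0 -0.007;-1 -1 113 16 0 0 -0.007;-1 -1 118 16 0 0 -0.007;-1 -1.5 122 16 0 0 -0.007;-1 -1.5 124.5 16 0 0 -0.007;-1 -1.5 124.5 16 0 0 -0.007;-1 -1.5 124.5 16 0 0 -0.007;-1 -1.5 124.5 16 0 0 -0.007;-1 -1.5 124.5 16 0 0 -0.007'
python3 - <<'E'
from h import *
w,c=snap('wrist','w6');b_,cd=snap('side','d6')
np.save('w6.npy',c,allow_pickle=True)
s=manip.sense();print(s['ft_force'],s['torque']);print(goal(*stand(-.003,.255)),goal(*stand(-.003,.218)))
cv2.imwrite('pics/k.png',np.hstack([cv2.resize(w,(480,360)),cv2.resize(b_[130:250,220:320],(300,360),interpolation=2)]))
E
```

```text
time_s: 14.05
tool_pos: [0.5509, -0.0667, 0.2357]
tool_rot: [[0.986, 0.167, -0.001], [0.167, -0.986, -0.003], [-0.001, 0.003, -1.0]]
ft_force: [0.0, 0.1, -5.2]
width: 0.112
grasp_force: 30.0
[ 0.04749152 -0.15492065 -4.53365705] [-0.09914916  0.05925158  0.01638355]
(array([-0. , -0.2, -0.3]), array([0.003, 0.001, 0.   ])) (array([ 0. , -0.3, 36.7]), array([0.003, 0.001, 0.   ]))
```

View pics/k.png

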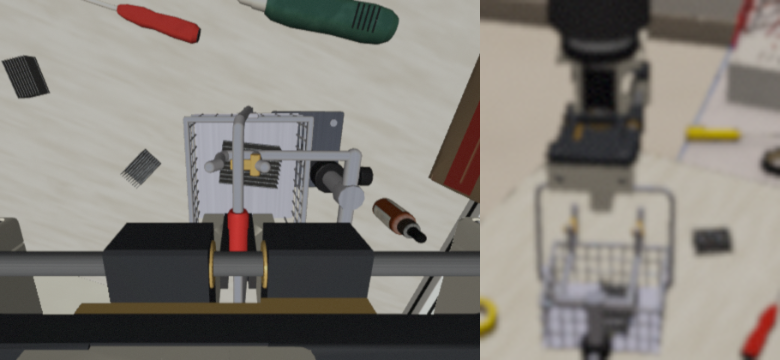

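The wrist view shows the bar (column 238) midway between the left hook's tip (213,166) and its back wire end (265,167). The side view shows the bail centred on both hooks. Now I lower gently until it touches.

```bash
python3 -m inch '-1 0 0 4 0 0 0;-1 0 0 10 0 0 0;-1 0 0 16 0 0 0;-1 0 0 22 0 0 0;-1 0 0 27 0 0 0;-1 0 0 31 0 0 0;-1 0 0 34 0 0 0;-1 0 0 36 0 0 0;-1 0 0 36 0 0 0;-1 0 0 36 0 0 0'; python3 -m inch '-1 0 0 1 0 0 0;-1 0 0 2 0 0 0;-1 0 0 3 0 0 0;-1 0 0 4 0 0 0;-1 0 0 4 0 0 0'; python3 -m inch '-1 0 0 1 0 0 0;-1 0 0 2 0 0 0;-1 0 0 3 0 0 0;-1 0 0 3 0 0 0;-1 0 0 3 0 0 0'
```

```text
time_s: 15.15
tool_pos: [0.551, -0.067, 0.1999]
tool_rot: [[0.986, 0.167, -0.0], [0.167, -0.986, -0.003], [-0.001, 0.003, -1.0]]
ft_force: [0.5, -0.2, -4.0]
width: 0.116
grasp_force: 30.0
time_s: 15.65
tool_pos: [0.551, -0.067, 0.1959]
tool_rot: [[0.986, 0.167, -0.0], [0.167, -0.986, -0.003], [-0.001, 0.003, -1.0]]
ft_force: [-1.3, 1.5, -1.2]
width: 0.11
grasp_force: 30.0
time_s: 16.15
tool_pos: [0.5511, -0.0671, 0.1931]
tool_rot: [[0.986, 0.167, -0.0], [0.167, -0.986, -0.003], [-0.001, 0.003, -1.0]]
ft_force: [-3.5, 1.6, 6.0]
width: 0.113
grasp_force: 30.0
```

```bash
python3 -m inch '-1 0 0 1 0 0 0;-1 0 0 1 0 0 0'; python3 -m inch '-1 0 0 1 0 0 0;-1 0 0 1 0 0 0';python3 -m inch '-1 0 0 1 0 0 0;-1 0 0 1 0 0 0'; python3 -c "from h import *;print(manip.sense()['torque'])"
```

```text
time_s: 16.35
tool_pos: [0.5511, -0.0673, 0.1923]
tool_rot: [[0.986, 0.167, -0.0], [0.167, -0.986, -0.003], [-0.001, 0.003, -1.0]]
ft_force: [-3.3, 0.9, 7.2]
width: 0.116
grasp_force: 30.0
time_s: 16.55
tool_pos: [0.5512, -0.0674, 0.1916]
tool_rot: [[0.986, 0.167, 0.0], [0.167, -0.986, -0.004], [-0.0, 0.004, -1.0]]
ft_force: [-4.3, 1.2, 8.9]
width: 0.11
grasp_force: 30.0
time_s: 16.75
tool_pos: [0.5512, -0.0676, 0.191]
tool_rot: [[0.986, 0.167, 0.001], [0.167, -0.986, -0.004], [-0.0, 0.004, -1.0]]
ft_force: [-4.6, 1.0, 10.3]
width: 0.111
grasp_force: 30.0
[ 0.10817281  1.87079493 -0.03536856]
```

The force is growing with a sideways component, so I check what else could be touching (for example the multimeter under the basket), and I measure the bar's level from the side camera.

Run:
```python
from h import *
c=manip.calibration('scene')
print('meter',[onz(c,u*.7,v*.7,.03).round(3) for u,v in[(528,265),(560,272),(500,332),(540,340)]])
b_,cd=snap('side','d7');w,cw=snap('wrist','w7')
np.save('w7.npy',cw,allow_pickle=True)
s=manip.sense();print(s['ft_force'],s['torque'],goal(*stand(-.003,.21)))
for k,r in(('L',.033),('R',-.033)):
    p=stand(-.003,.21)[0]+stand(0,0)[1][:,0]*r+.019*Z
    print(k,'side',proj(cd,p),'wrist',proj(cw,p))
f=lambda im,x,y,W,H:cv2.resize(im[y:y+H,x:x+W],(400,600),interpolation=2)
cv2.imwrite('pics/l.png',np.hstack([f(b_,230,150,70,105),f(w,210,110,180,270)]))
```

```text
meter [array([ 0.431, -0.266,  0.03 ]), array([ 0.367, -0.275,  0.03 ]), array([ 0.42 , -0.075,  0.03 ]), array([ 0.349, -0.09 ,  0.03 ])]
[-4.72779407  0.83623508 10.80973196] [0.05559309 1.87127011 0.01368935] (array([-0.1, -1.1, -0. ]), array([0.004, 0.   , 0.   ]))
L side [271.63347    205.88940782] wrist [274.21522183 216.31157339]
R side [249.43991414 204.84236641] wrist [274.59751021 336.34887056]
```

View pics/l.png

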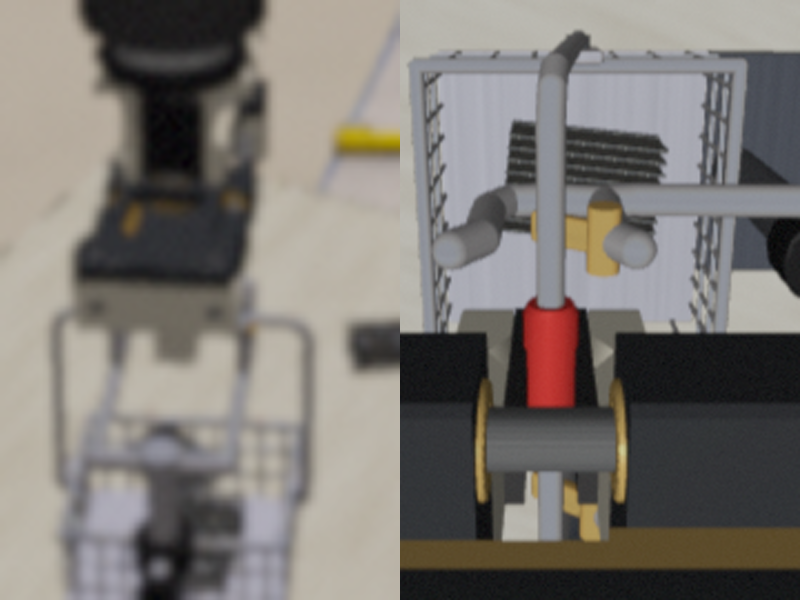

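The basket is clear of the multimeter. The wrist view puts the bar at about x = -0.5 mm, too near the keeper hinges. The moment also says the right end is lower. I ease up, shift towards the tips, roll slightly and press again.

```bash
python3 -m inch '-1 0 0 -3 0 0 0;-1 0 0 -6 0 0 0;-1 0 0 -9 0 0 0;-1 0 0 -9 0 0 0;-1 0 0 -9 0 0 0'; python3 -c "
from h import *;s=manip.sense();print(s['torque'],goal(*stand(-.003,.22)))"; python3 -m inch '-1 0 -1.5 0 0 -0.01 0;-1 0 -3 0 0 -0.02 0;-1 0 -3 0 0 -0.025 0;-1 0 -3 2 0 -0.025 0;-1 0 -3 3 0 -0.025 0;-1 0 -3 4 0 -0.025 0;-1 0 -3 5 0 -0.025 0;-1 0 -3 5 0 -0.025 0;-1 0 -3 5 0 -0.025 0'; python3 -c "
from h import *;s=manip.sense();print(s['torque'],goal(*stand(-.003,.22)))"
```

```text
time_s: 17.35
tool_pos: [0.5506, -0.0671, 0.198]
tool_rot: [[0.986, 0.166, -0.002], [0.166, -0.986, -0.003], [-0.002, 0.003, -1.0]]
ft_force: [0.4, -0.1, -4.5]
width: 0.113
grasp_force: 30.0
[-0.01609612  0.07394494 -0.07929096] (array([ 0.4, -0.5, -3. ]), array([ 0.003,  0.002, -0.   ]))
time_s: 18.25
tool_pos: [0.5508, -0.064, 0.1941]
tool_rot: [[0.986, 0.167, -0.024], [0.167, -0.986, -0.007], [-0.025, 0.003, -1.0]]
ft_force: [0.6, 2.6, -0.2]
width: 0.112
grasp_force: 30.0
[ 0.74313261 -0.211785   -0.03339243] (array([-0.5,  2.6, -6.9]), array([ 0.003,  0.025, -0.   ]))
```

```bash
for i in 1 2 3; do python3 -m inch '-1 0 0 1 0 0 0;-1 0 0 2 0 0 0;-1 0 0 2 0 0 0' | grep -E 'pos|ft'; python3 -c "
from h import *;print(manip.sense()['torque'])"; done
```

```text
tool_pos: [0.5508, -0.0642, 0.1921]
ft_force: [0.6, 1.8, 3.5]
[ 0.33537141 -0.37161856 -0.05245702]
tool_pos: [0.5509, -0.0645, 0.1904]
ft_force: [-0.2, -0.3, 4.7]
[-0.16415886 -0.16820603 -0.01617194]
tool_pos: [0.5509, -0.0646, 0.1887]
ft_force: [-0.1, -0.2, 8.8]
[-0.12039409  0.05069156  0.00941619]
```

```bash
for i in 1 2 3; do python3 -m inch '-1 0 0 0.5 0 0 0;-1 0 0 1 0 0 0;-1 0 0 1 0 0 0' | grep -E 'pos|ft'; python3 -c "
from h import *;print(manip.sense()['torque'])"; done
```

```text
tool_pos: [0.551, -0.0646, 0.1879]
ft_force: [-0.3, 0.4, 9.4]
[-0.11065076  0.17919072  0.03069813]
tool_pos: [0.551, -0.0645, 0.187]
ft_force: [-0.2, 0.8, 9.5]
[ 0.13598273  0.22887237 -0.02269127]
tool_pos: [0.5511, -0.0644, 0.1861]
ft_force: [0.2, 1.2, 10.2]
[ 0.34220977  0.23103972 -0.00346195]
```

```bash
for i in 1 2 3; do python3 -m inch '-1 0 0 0.5 0 0 0;-1 0 0 1 0 0 0;-1 0 0 1 0 0 0' | grep -E 'pos|ft'; python3 -c "
from h import *;print(manip.sense()['torque'])"; done
```

```text
tool_pos: [0.5511, -0.0642, 0.1851]
ft_force: [-0.7, 2.3, 10.4]
[0.61688211 0.27899539 0.00706536]
tool_pos: [0.5511, -0.064, 0.184]
ft_force: [0.3, 3.4, 9.6]
[0.99191865 0.24938183 0.00325786]
tool_pos: [0.5508, -0.0633, 0.1825]
ft_force: [1.0, 8.1, 4.1]
[ 2.82910555 -0.00803719  0.07955034]
```

```bash
for i in 1 2 3; do python3 -m inch '-1 0 0 0.5 0 0 0;-1 0 0 1 0 0 0;-1 0 0 1 0 0 0' | grep -E 'pos|ft'; python3 -c "
from h import *;print(manip.sense()['torque'])"; done
```

```text
tool_pos: [0.5503, -0.064, 0.1805]
ft_force: [2.7, 3.2, 1.9]
[ 1.32960352 -0.59656271 -0.09123653]
tool_pos: [0.5491, -0.0639, 0.1789]
ft_force: [-1.3, 6.3, -2.7]
[ 2.29955577  0.27739068 -0.22737167]
tool_pos: [0.5491, -0.0647, 0.1779]
ft_force: [0.4, -0.5, -5.1]
[-0.04259297 -0.15332866  0.00290301]
```

```bash
for i in 1 2 3; do python3 -m inch '-1 0 0.5 1 0 0 0;-1 0 1 2 0 0 0;-1 0 1 2 0 0 0' | grep -E 'pos|ft'; python3 -c "
from h import *;print(manip.sense()['torque'])"; done
```

```text
tool_pos: [0.5499, -0.0654, 0.1764]
ft_force: [-0.4, 0.2, -4.4]
[-0.03502359 -0.04039052  0.0318888 ]
tool_pos: [0.5501, -0.0663, 0.1745]
ft_force: [-0.3, 0.6, -4.3]
[-0.04756508 -0.01455317  0.00499158]
tool_pos: [0.5503, -0.0673, 0.1725]
ft_force: [0.1, -0.3, -4.7]
[-0.03470329 -0.01385231 -0.00588525]
```

```bash
for i in 1 2 3 4; do python3 -m inch '-1 0 0 0.5 0 0 0;-1 0 0 1 0 0 0;-1 0 0 1 0 0 0' | grep -E 'pos|ft'; python3 -c "
from h import *;print(manip.sense()['torque'])"; done
```

```text
tool_pos: [0.5503, -0.0672, 0.1716]
ft_force: [-0.3, 0.2, -3.8]
[-0.07616111 -0.11280976  0.00558632]
tool_pos: [0.5504, -0.0673, 0.1708]
ft_force: [-1.4, -0.1, -2.6]
[0.00640293 0.21614705 0.06635249]
tool_pos: [0.5504, -0.0673, 0.1703]
ft_force: [-2.7, 0.5, 3.4]
[ 0.19659233  0.90550035 -0.01445688]
tool_pos: [0.5505, -0.0673, 0.1701]
ft_force: [-5.6, 2.3, 9.9]
[ 0.58817359  1.99486138 -0.04572882]
```

```bash
python3 -m inch '-1 0 0 -1 0 0 0;-1 0 0 -1 0 -0.02 0;-1 0 0 -1 0 -0.02 0;-1 0 0 -1 0 -0.02 0' | grep -E 'pos|ft';python3 -c "
from h import *;print(manip.sense()['torque'])"; for i in 1 2; do python3 -m inch '-1 0 0 0.5 0 0 0;-1 0 0 0.5 0 0 0' | grep -E 'pos|ft'; python3 -c "
from h import *;print(manip.sense()['torque'])"; done
```

```text
tool_pos: [0.5504, -0.0675, 0.1702]
ft_force: [-5.5, 0.6, 7.5]
[ 0.04301357  1.43570076 -0.01844496]
tool_pos: [0.5505, -0.0675, 0.1701]
ft_force: [-6.4, 0.8, 10.1]
[0.14976842 1.82157941 0.00904137]
tool_pos: [0.5505, -0.0675, 0.17]
ft_force: [-5.5, 1.0, 12.6]
[ 0.32981467  2.34175938 -0.06116467]
```

```bash
python3 -m inch '-1 0 0 -1.2 0 0 0;-1 0 0 -1.8 0 0 0;-1 0 0 -1.8 0 0 0' | grep -E 'pos|ft'
python3 - <<'E'
from h import *
print(manip.sense()['torque'])
w,c=snap('wrist','w8');np.save('w8.npy',c,allow_pickle=True)
h=cv2.cvtColor(w,cv2.COLOR_BGR2HSV);m=((h[...,0]>12)&(h[...,0]<28)&(h[...,1]>110)&(h[...,2]>120)).astype(np.uint8);m[345:]=0
n,l,s,ce=cv2.connectedComponentsWithStats(m)
for i in range(1,n):
    if s[i,4]>20: print(s[i],ce[i])
for x,y in((.011,.033),(-.006,.033),(.011,-.033),(-.006,-.033)):
    p=stand(x,.21+.019)[0]*[1,1,0]+stand(0,0)[1][:,0]*y+.211*Z;print(proj(c,p).round(1))
E
```

```text
tool_pos: [0.5504, -0.0674, 0.1703]
ft_force: [-1.9, -0.3, 2.5]
[-0.39600344  0.53706688  0.00242318]
[ 264  223   52   37 1012] [290.85375494 239.70454545]
[307 288   5  23  66] [308.92424242 299.31818182]
[244 291   4  45 141] [245.81560284 313.80851064]
[307 314   5  22  72] [308.95833333 326.09722222]
[310.5 238.5]
[266.9 238.5]
[305.5 368. ]
[268.6 368.1]
```

The left keeper appears shut over the bar, spanning columns 264 to 316 as predicted. I ease off the load and open the gripper.

```bash
python3 -m inch '-1 0 0 -0.6 0 0 0;-1 0 0 -0.6 0 0 0;-0.6 0 0 -0.6 0 0 0;-0.5 0 0 -0.6 0 0 0;0 0 0 -0.6 0 0 0;0 0 0 -0.6 0 0 0;0 0 0 -0.6 0 0 0;0 0 0 -0.6 0 0 0;0 0 0 -0.6 0 0 0'; python3 -m inch '0 0 0 -2 0 0 0;0 0 0 -6 0 0 0;0 0 0 -14 0 0 0;0 0 0 -26 0 0 0;0 0 0 -40 0 0 0;0 0 0 -60 0 0 0;0 0 0 -85 0 0 0;0 0 0 -110 0 0 0;0 0 0 -110 0 0 0;0 0 0 -110 0 0 0'
python3 - <<'E'
from h import *
w,c=snap('wrist','w9');b_,cd=snap('side','d9');np.save('w9.npy',c,allow_pickle=True)
h=cv2.cvtColor(w,cv2.COLOR_BGR2HSV);m=((h[...,0]>12)&(h[...,0]<28)&(h[...,1]>110)&(h[...,2]>100)).astype(np.uint8)
n,l,s,ce=cv2.connectedComponentsWithStats(m)
for i in range(1,n):
    if s[i,4]>20: print(s[i],ce[i])
for x,y in((.011,.033),(-.006,.033),(.011,-.033),(-.006,-.033)):
    p=stand(x,.21+.019)[0]*[1,1,0]+stand(0,0)[1][:,0]*y+.211*Z;print(proj(c,p).round(1))
r=red(w,200,360,150,420);q=red(b_,235,290,150,240);print(r[:2],q[:2],onz(c,*r[0],.189),stand(0,.2)[0])
E
```

```text
time_s: 26.0
tool_pos: [0.5504, -0.0672, 0.1711]
tool_rot: [[0.985, 0.167, -0.045], [0.166, -0.986, -0.01], [-0.046, 0.003, -0.999]]
ft_force: [0.7, 0.1, 0.4]
width: 0.496
grasp_force: 0.0
time_s: 27.0
tool_pos: [0.5556, -0.0659, 0.2823]
tool_rot: [[0.985, 0.167, -0.043], [0.166, -0.986, -0.01], [-0.044, 0.003, -0.999]]
ft_force: [-0.3, 0.3, 0.4]
width: 0.503
grasp_force: 0.0
[270 168  29  20 278] [285.16906475 177.43165468]
[271 251  25  19 241] [284.2406639  259.02904564]
[194 258   7  11  22] [196.63636364 263.40909091]
[369 286   8  50 211] [372.69668246 311.86729858]
[179 288   8  48 173] [181.6300578  313.35260116]
[295.7 178. ]
[272.2 178. ]
[294.1 258.9]
[272.7 258.9]
(array([277.51943463, 210.25618375]), array([ 71,  40,  14,  42, 566], dtype=int32)) (array([261.19230769, 210.26923077]), array([21, 59, 12,  3, 26], dtype=int32)) [ 0.55097327 -0.06743909  0.189     ] [ 0.5514 -0.0695  0.181 ]
```

Run:
```python
from h import *
w1,c=snap('wrist','w10');b_,cd=snap('side','d10')
r=red(w1,200,360,150,420);q=red(b_,235,290,195,225);g=tri(c,r[0],cd,q[0]);print(g,r[0])
k=w1[140:300,220:360].max(2);print('dark px in basket',(k<60).sum())
if abs(g[0][2]-.189)<.008 and abs(r[0]-[277.5,210.3]).max()<1.5: print(manip.finish_job())
```

```text
(array([ 0.55267543, -0.06737762,  0.19315545]), np.float64(0.0007978289640434117)) [277.79459459 210.14414414]
dark px in basket 3036
the job is handed in; nothing more can be done
None
```

The basket hangs by its bail in the twin hook, released and handed in at about 27 s. The bar measured within about 2 mm of mid-seats, both keepers look shut over it, and the heatsink appeared to be still inside by a dark-pixel check only; the hand-in returned no verdict.

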